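# Blank off the air coupler

## Robot

A 7-joint arm with a two-finger parallel gripper is mounted at the origin on a cart in front of the work surface, level with it; the furniture and walls round the work are solid. World frame = base frame: x ahead of the robot, y to its left, z up, the work surface at z = 0. Lengths are in mm, angles in rad, forces in N, time in s.
With the tool pointing down it reaches from about 350 to 900 mm from the base axis. Payload 8.1 kg.
Tool frame: the origin (TCP) lies midway between the tips of the shut fingers; the grasp point (between the pads) lies env.grasp_offset behind it (env.grasp_offset is the distance from the TCP to the grasp point, in mm); z points along the fingers, y is the line along which they close (so a half turn about z gives the same grasp; the last joint's range is limited). The gripper opens to 85 mm and grips with 20 to 120 N. Pads are 22 mm wide; open, the fingers measure 114 mm over their backs; the gripper's body (76 mm by 85 mm) begins 54 mm behind the grasp point. The pads swing forward as they close: fully open they stand 13 mm farther back than shut.
Start: joints at [-1.208, 0.434, 0.025, 1.573, -0.012, 1.134, -0.075], TCP at [280.739, 558.415, 231.323] pointing down, gripper open.
Joint ranges: [-2.62, 2.62], [-0.44, 2.09], [-1.27, 1.32], [0.08, 2.57], [-1.32, 4.46], [0.12, 2], [-2.74, 2.74]. Speed limits (rad/s): [2.22, 2.22, 3.01, 3.01, 3.14, 3.14, 3.14].

## Interface

Orientations are given as a rotation vector (axis times angle).
In Python, from cell import env gives the robot as it stands.
- The arm moves only by the tool carry_out, never from a script. Its argument "moves" is a list of rows, each a list of 3 entries, a list of its own where there are three numbers: the closure in counts, from 0 (fully open) to 255 (shut), then the shift along the tool's x, y, z in units of 10 cm (1.0 is 10 cm), then the turn about the tool's z in units of pi/2 rad (1.0 is pi/2 rad). A call has 1 to 5 rows; each row is the pose to reach, as a shift and turn from the pose commanded when the call began, along the tool's axes at that moment; what a row does not reach only later rows make up. A row lasts 1/12 s, in which the tool goes at most 41.7 mm and 7.16 degrees, less where a joint would pass 70% of its speed; a pose out of reach is approached as far as the arm can. A call with a number of a shift or a turn outside -1 to 1 is refused whole. A call with a gripper value outside its range is refused whole. The fingers move at their own pace and stop on an object; the grip force is fixed at half the most. Time passes only in rows, so rows that repeat a pose let the fingers close. It gives the time, the measured TCP pose, the force, the opening and the grip force at its end, in the units of the state.
- env.get_state(): the state, without advancing time (a new reading comes with each control period).
- env.get_image(name): name is "scene" or "top" or "wrist"; returns (picture, depth): 420x560x3 uint8, blue, green, red; 420x560 float32, mm along the optical axis (not along the pixel's ray), 0 where there is no reading.
- env.calibration(name): a dict with "fx", "fy", "cx", "cy" (pixels), "k1" (the pictures are not rectified: a ray, as slopes to the right and down, at radius r is drawn at 1 + k1 r^2 times it, then the intrinsics apply), "xyz" and "rotation" of the camera in the world; the wrist camera has in their place "tool_from_camera" (4x4, takes a point from camera to tool coordinates, whose origin is the TCP and whose axes are the flange's). Camera axes: x right, y down, z forward; pixel columns grow to the right and rows downward; lengths in mm; the calibration is good to about 2 mm. A picture is of the moment at which its call begins: read the wrist's pose just before it. calibration takes no time and is no camera call.
- env.sign_off(): hands the job in; it is judged then, once.
The state is a dict: "t": time; "q": joint angles; "qd": joint speeds; "effort": joint torques, N m; "position": TCP position; "orientation": TCP orientation; "force": force on the tool from outside, world axes, zero at the start; "moment": the same for the moment, N m; "gripper_width": opening from 0.0 (shut) to 1.0 (fully open); "finger_force": force on a finger pad.
Only numpy, scipy, OpenCV 4.12 (cv2) and the standard library are available. Lean on these libraries where they do the work, as an engineer would, in place of code of your own. Each camera call takes 0.05 s, during which the arm holds its last target. There are 200 camera calls.

## Task

Close off the air coupler on the bench stand with its blanking plug. Push the coupler's sleeve back until its catch holds it, lay the plug in the cradle with its round stem towards the coupler and slide it fully home, then push the roller lever sideways, away from the coupler, so that the catch lets go and the sleeve springs fully forward and locks the plug; let the lever return, and leave the water jar, the side cutters and the marker where they are.

Things in the scene. Friction and masses are not known exactly. Their poses are not given: they have to be found in the camera images.
- coupler: Coupler stand, fixed: grey base plate (x -160 to 105, y -47 to 75, 10 mm thick), horizontal coupler with steel sleeve, cradle, roller lever. Origin on the table under the coupler's axis, below the front face of the forward sleeve's flange. Local +x: the way the plug goes in and the sleeve is pushed back; z up; +y: the roller lever's side. Axis 46 mm above the table. Rear block 68 mm high.
- cradle (a point): Middle of the cradle floor, at local (-84, 0, 24) mm of the stand: a straight flat-bottomed channel along local x from x -153 to -15 mm, 47 mm wide between low lips that flare outward at the top, end 10 mm above the floor and measure 66 mm over their outsides. Its end away from the coupler is open. A plug lying in it is in line with the coupler.
- coupler_mouth (a point): Centre of the coupler's mouth, the front face of its fixed brass nose (36 mm outer diameter, bore 26 mm), at local (-10, 0, 46) mm of the stand, so 10 mm in front of the forward sleeve's flange; same axes as the stand. The nose's top is 64 mm above the table.
- sleeve (a joint): Travel of the sleeve in m: 0 fully forward, grows as pushed back along local +x, stop at 0.026. Sprung forward (5 to 9 N); about 10 N are needed to push it past the catch. Past about 0.021 the catch holds it; let go, it rests near 0.021. Forward, it shuts two dogs in the bore that bar an entering plug and lock a plug that is home; a plug part way in keeps it from going fully forward.
- flange_top (a point): Uppermost point of the front face of the sleeve's flange, 84 mm above the table; moves with the sleeve. The flange is a disc of 76 mm diameter, 8 mm thick. In front of it is only the 36 mm nose, so 20 mm of its face stand free above the nose and can be pushed. Behind it the sleeve is 54 mm in diameter, 38 mm long.
- roller_lever (a joint): Angle of the roller lever in rad: 0 upright (sprung rest), grows as its roller is pushed along local +y, away from the coupler; stop at 0.5. Hinge along local x at local (15.5, 52, 16) mm. Its tooth is the catch and lets the sleeve go at about 0.22; the push at the roller is 1 to 4 N. Springs back when released; it also swings briefly when the flange passes the tooth.
- roller (a point): Centre of the black roller at the lever's upper end, at local (15.5, 52, 106) mm when upright; 20 mm diameter, 12 mm long along local x, in a fork 21 mm long. There is free room between it and the coupler's axis above the flange (84 mm) to push it from the coupler's side.
- plug: Loose blanking plug, 102 mm long, about 0.3 kg. Origin on its axis in the collar's front face, 22 mm above what it lies on. +x: along the axis to the tip of the brass stem (22 mm diameter, 39 mm long, tapered). Behind: square collar 44x44 (x 0 to -8), square shank to grasp 26x26 (-8 to -52), rear flange 44x44 (-52 to -60), 3 mm button of 12 mm diameter. Home when the collar meets the mouth.
- water_jar: Clear glass jar, 60 mm diameter, 91 mm high, standing on the table; origin under its centre. To be left alone.
- side_cutters: Side cutters with blue handles, 49 x 128 x 12 mm, lying on the table; origin under their centre. To be left alone.
- marker: White marker pen with black cap, 17 x 135 x 16 mm, lying on the table; origin under its centre. To be left alone.
Things that resemble listed ones, but are neither listed nor needed, are in the scene too. Leave any purple or red look-alike of the plug alone.

How it is judged (in metres and radians):
On the way, in this order (a step that is already met when the one before it is completed fails the run):
1. the sleeve is held back by its catch, with the fingers touching nothing (value of joint sleeve above 0.018 m and contact force between the fingers and anything else below 0.5 N), for 0.2 s.
2. the plug is fully home in the coupler (within 2.5 mm) with the sleeve still back (x of plug in the frame of coupler_mouth above -0.0025 m and distance between plug and coupler_mouth below 0.006 m and value of joint sleeve above 0.018 m), for 0.2 s.
3. the roller lever is pushed aside and the catch lets go (value of joint roller_lever above 0.18 rad).
At the end, for the whole second after the job is handed in: The plug is home in the coupler (collar within 4 mm of the mouth, centred within 6 mm, in line within 0.08 rad) and at rest, the sleeve is fully forward (within 4 mm) and the roller lever is back upright (within 0.04 rad) (value of joint sleeve below 0.004 m and value of joint roller_lever below 0.04 rad and x of plug in the frame of coupler_mouth above -0.004 m and distance between plug and coupler_mouth below 0.006 m and angle between the x axis of plug and the x axis of coupler_mouth, either way round below 0.08 rad and linear speed of plug below 0.02 m/s); the robot touches nothing.
It fails at once if the water jar is moved more than 30 mm (distance of water_jar from where it was at the start of the episode above 0.03 m).
It fails at once if the side cutters are moved more than 30 mm (distance of side_cutters from where it was at the start of the episode above 0.03 m).
It fails at once if the marker is moved more than 30 mm (distance of marker from where it was at the start of the episode above 0.03 m).
It also fails if it takes over 58 s, if anything falls off the work surface, if the arm or the gripper's body presses on something with over 40 N, if the wrist force passes 120 N, or if a joint passes its speed limit or range.

## Working session

There is one attempt and no reset: what is moved stays moved. The work goes in short steps, Python scripts to look and compute and a tool call to move; the robot and the scene stay as the last step left them, time stands still between calls to the robot, and variables do not carry over. Pictures are saved under pics/ and viewed, at most 10 in all, crops included, and the job is handed in when it is done.

Besides the shell and the picture viewer there is one more tool, called after ">>>" by a JSON object that holds its "name" and its "arguments", one argument or row to a line. carry_out: Moves the arm, as the interface text tells. Its arguments: {"type":"object","properties":{"moves":{"type":"array"}},"required":["moves"]}

```bash
mkdir -p pics; ls
cat > h.py <<'E'
import numpy as np, cv2, pickle
from cell import env
from scipy.spatial.transform import Rotation as R
def snap(name,fn):
    s=env.get_state(); im,d=env.get_image(name); c=env.calibration(name)
    if 'tool_from_camera' in c:
        T=np.eye(4);T[:3,:3]=R.from_rotvec(s['orientation']).as_matrix();T[:3,3]=s['position']
        M=T@np.array(c['tool_from_camera'])
    else:
        M=np.eye(4);r=np.array(c['rotation'])
        M[:3,:3]=r if r.shape==(3,3) else R.from_rotvec(r).as_matrix();M[:3,3]=c['xyz']
    cv2.imwrite(f'pics/{fn}.png',im); pickle.dump((im,d,c,M),open(f'pics/{fn}.pkl','wb'))
    return im,d,c,M
def load(fn): return pickle.load(open(f'pics/{fn}.pkl','rb'))
def cloud(fn):
    im,d,c,M=load(fn)
    v,u=np.mgrid[:420,:560].astype(float)
    K=np.array([[c['fx'],0,c['cx']],[0,c['fy'],c['cy']],[0,0,1]])
    p=cv2.undistortPoints(np.stack([u.ravel(),v.ravel()],1)[:,None],K,np.array([c['k1'],0,0,0.]))[:,0].reshape(420,560,2)
    P=np.dstack([p*d[...,None],d])@M[:3,:3].T+M[:3,3]
    P[d==0]=np.nan
    return P
E
python3 - <<'E'
from h import *
for n in ['scene','top']:
    im,d,c,M=snap(n,n); print(c)
s=env.get_state();print(s,env.grasp_offset)
print(R.from_rotvec(s['orientation']).as_matrix().round(3))
a=cv2.imread('pics/scene.png');b=cv2.imread('pics/top.png')
E
```

```text
pics
{'fx': 427.01875170078404, 'fy': 427.01875170078404, 'cx': 277.1106305294569, 'cy': 206.74070822780408, 'k1': -0.057416754216919705, 'xyz': array([  98.12208407, -184.0580529 ,  660.09364739]), 'rotation': array([-2.14220122,  0.85491205, -0.38375957])}
{'fx': 503.5262011547044, 'fy': 503.5262011547044, 'cx': 279.07744622590025, 'cy': 208.34249110461994, 'k1': -0.0970316513704923, 'xyz': array([ 304.90634362,  283.34029023, 1071.78812633]), 'rotation': array([-2.06813667,  2.1661934 , -0.21932147])}
{'t': 0.1, 'q': array([-1.2076173 ,  0.43514224,  0.02496627,  1.57400605, -0.01159702,
        1.13401938, -0.07512921]), 'qd': array([ 0.00087587, -0.00162797,  0.00042529, -0.00263667, -0.00036421,
        0.00112689,  0.00037906]), 'effort': array([ 3.28997819e-03, -6.71744943e+01,  1.02843672e+00, -3.16900313e+01,
        1.59025082e-02,  7.21454853e-03, -3.30271597e-07]), 'position': array([280.53701708, 557.98603684, 230.61126742]), 'orientation': array([-7.25139769e-01, -3.05654990e+00,  2.22356333e-03]), 'force': array([-0.37282019, -0.52148022, -1.01869025]), 'moment': array([-0.03705262, -0.03385565, -0.01104997]), 'finger_force': 0.0, 'gripper_width': 1.0014599452753912} 18.700000000000003
[[-0.893  0.449 -0.001]
 [ 0.449  0.893 -0.001]
 [-0.    -0.001 -1.   ]]
```

View pics/top.png

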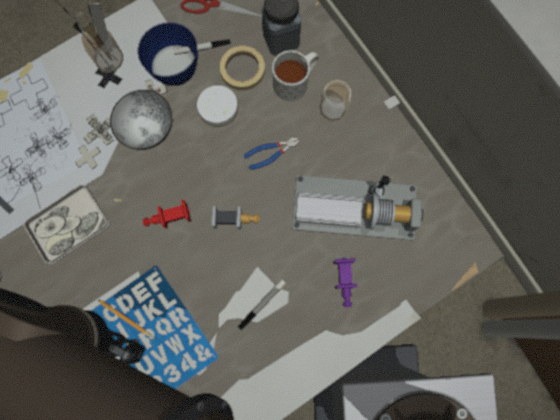

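View pics/scene.png

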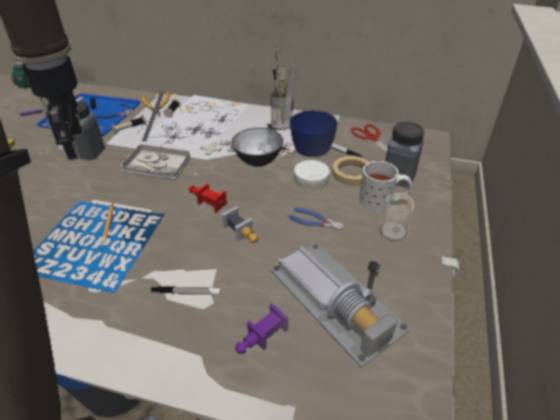

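The top view shows the grey/brass plug at about (235,217), stem to the right. The stand is around (360,207) with the cradle left, the coupler right and the roller at (384,182). The jar is at (336,98), the cutters at (270,152) and the marker at (262,305).

Run:
```python
from h import *
P=cloud('top')
for n,(u,v) in dict(plugrear=(214,217),shank=(228,217),collar=(240,217),stem=(252,219),cradleL=(300,207),cradleR=(358,210),flange=(370,210),block=(415,212),roller=(384,182),jar=(336,98),cut=(270,152),marker=(262,305),table=(300,260),purple=(345,280)).items():
    print(n,np.nanmedian(P[v-1:v+2,u-1:u+2].reshape(-1,3),0).round(1))
im=load('top')[0]
# stand plate: z 6..14
m=(abs(P[...,2]-10)<3.5); m[:170]=0;m[245:]=0;m[:,:285]=0;m[:,430:]=0
n,l,st,c=cv2.connectedComponentsWithStats(m.astype(np.uint8))
k=1+np.argmax(st[1:,4]);print(st[k])
q=P[l==k][:,:2].astype(np.float32);r=cv2.minAreaRect(q);print(r,cv2.boxPoints(r))
m=(P[...,2]>15); m[:195]=0;m[235:]=0;m[:,:205]=0;m[:,265:]=0
q=P[m];r=cv2.minAreaRect(q[:,:2].astype(np.float32));print('plug',r,q[:,2].max(),cv2.boxPoints(r))
x=np.hstack([cv2.resize(im[170:245,285:430],None,fx=4,fy=4),cv2.resize(im[195:240,205:265],(300,300))]) if 0 else cv2.resize(im[165:250,200:435],None,fx=3.3,fy=3.3)
cv2.imwrite('pics/c1.png',x)
```

```text
plugrear [502.4 408.8  43.5]
shank [502.8 380.9  35.9]
collar [499.8 355.1  43.8]
stem [497.3 331.1  29.9]
cradleL [519.5 228.4  24.6]
cradleR [506.8 105.9  26.7]
flange [498.3  87.5  64.2]
block [489.   -3.8  68.2]
roller [543.3  65.1 115.1]
jar [770.  132.3  10.9]
cut [650.7 287.    4.7]
marker [318.2 317.6  16.2]
table [408.8 233.4   4.5]
purple [360.2 145.   36.2]
[ 291  173  126   69 2353]
((518.8176879882812, 109.27238464355469), (273.7704162597656, 131.61000061035156), 81.52240753173828) [[433.55173  -16.416016]
 [563.7237   -35.8183  ]
 [604.0836   234.96078 ]
 [473.91168  254.36307 ]]
plug ((502.16162109375, 364.83331298828125), (97.85089874267578, 43.42258834838867), 87.7388916015625) 50.14364494349945 [[478.53696 316.80255]
 [521.9257  315.08936]
 [525.78625 412.86407]
 [482.39752 414.57727]]
```

View pics/c1.png

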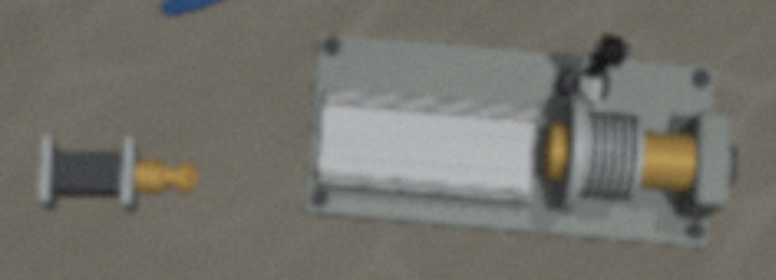

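```bash
cat >> h.py <<'E'
def go(x,y,z,ang=None):
    """needed shift in tool axes (10 cm) and turn for TCP target in world, tool x heading ang deg"""
    s=env.get_state();r=R.from_rotvec(s['orientation']).as_matrix()
    d=r.T@(np.array([x,y,z])-s['position'])/100
    a=np.degrees(np.arctan2(r[1,0],r[0,0])); t=0 if ang is None else -((ang-a+180)%360-180)/90
    print('t',round(s['t'],2),'pos',s['position'].round(1),'ang',round(a,2),'tilt',r[:,2].round(3),'F',s['force'].round(1),'w',round(s['gripper_width'],3),'shift',d.round(3),'turn',round(t,3))
E
python3 - <<'E'
from h import *
print(env.calibration('wrist'))
go(505,150,230,81.5)
E
```

```text
{'fx': 293.1502314247224, 'fy': 293.1502314247224, 'cx': 277.31553779998126, 'cy': 206.15575326134368, 'k1': -0.05689103261591098, 'tool_from_camera': array([[ 1.30381730e-03, -9.61653939e-01, -2.74262650e-01,
         6.97971204e+01],
       [ 9.99999114e-01,  1.32747643e-03,  9.93325169e-05,
         2.75044508e-01],
       [ 2.68553698e-04, -2.74262536e-01,  9.61654818e-01,
        -1.42322101e+02],
       [ 0.00000000e+00,  0.00000000e+00,  0.00000000e+00,
         1.00000000e+00]])}
t 0.1 pos [280.5 558.  230.6] ang 153.31 tilt [-0.001 -0.001 -1.   ] F [-0.4 -0.5 -1. ] w 1.001 shift [-3.838 -2.637  0.01 ] turn 0.798
```

>>> {"name": "carry_out", "arguments": {
  "moves": [
    [255, [-1, -0.7, 0], 0.4],
    [255, [-1, -0.7, 0], 0.4],
    [255, [-1, -0.7, 0], 0.4],
    [255, [-1, -0.7, 0], 0.4],
    [255, [-1, -0.7, 0], 0.4]
  ]
}}

```text
t: 0.52
position: [340.6, 448.0, 231.4]
orientation: [1.645, 2.676, -0.001]
force: [0.3, 1.2, 0.3]
gripper_width: 0.3
finger_force: 0.0
```

>>> {"name": "carry_out", "arguments": {
  "moves": [
    [255, [-1, -0.1, 0], 0.4],
    [255, [-1, -0.1, 0], 0.4],
    [255, [-1, -0.1, 0], 0.4],
    [255, [-1, -0.1, 0], 0.4],
    [255, [-1, -0.1, 0], 0.4]
  ]
}}

```text
t: 0.93
position: [376.6, 355.8, 231.3]
orientation: [2.386, 2.043, -0.001]
force: [-0.7, 1.2, -0.6]
gripper_width: 0.002
finger_force: 0.0
```

>>> {"name": "carry_out", "arguments": {
  "moves": [
    [255, [-0.9, 0.8, 0], 0],
    [255, [-0.9, 0.8, 0], 0],
    [255, [-0.9, 0.8, 0], 0]
  ]
}}

```text
t: 1.18
position: [442.6, 255.4, 231.2]
orientation: [2.375, 2.056, -0.001]
force: [0.5, 1.1, 0.3]
gripper_width: 0.002
finger_force: 0.0
```

>>> {"name": "carry_out", "arguments": {
  "moves": [
    [255, [-0.95, 0.8, 0], 0],
    [255, [-0.95, 0.8, 0], 0],
    [255, [-0.95, 0.8, 0], 0],
    [255, [-0.95, 0.8, 0], 0],
    [255, [-0.95, 0.8, 0], 0]
  ]
}}

```text
t: 1.6
position: [508.4, 148.5, 231.1]
orientation: [2.382, 2.047, -0.001]
force: [-1.3, 0.6, -0.7]
gripper_width: 0.001
finger_force: 0.0
```

Run:
```python
from h import *
go(505,150,230,81.5)
snap('wrist','w1')
go(505,114,100,81.5)
```

```text
t 1.6 pos [508.4 148.5 231.1] ang 81.35 tilt [ 0.    -0.001 -1.   ] F [-1.3  0.6 -0.7] w 0.001 shift [ 0.01  -0.036  0.011] turn -0.002
t 1.65 pos [507.5 150.7 231. ] ang 81.55 tilt [-0.001 -0.    -1.   ] F [-0.6  1.4 -0.2] w 0.003 shift [-0.366  0.03   1.31 ] turn 0.001
```

View pics/w1.png

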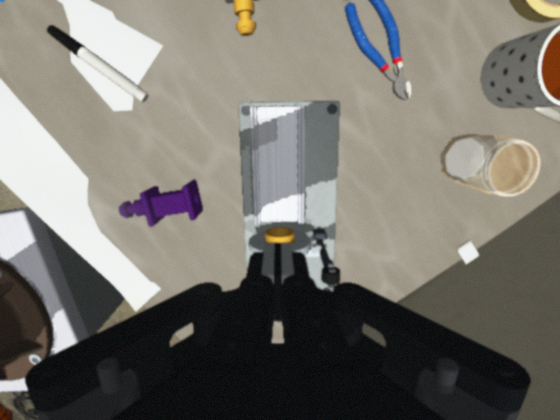

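The wrist view shows the cradle at (280,160), nose at (279,237), roller at (332,274) and our plug's tip at (245,25).

Run:
```python
from h import *
P=cloud('w1')
for n,(u,v) in dict(nose=(279,236),roller=(332,272),floor=(278,160),plateR=(325,160),tip=(245,30)).items():
    print(n,P[v-1:v+2,u-1:u+2].reshape(-1,3).mean(0).round(1))
m=abs(P[...,2]-10)<4; m[:95]=0;m[235:]=0;m[:,:230]=0;m[:,350:]=0
q=P[m]
# project to frame guess
def fr(q,o,a):
    a=np.radians(a);x=np.array([np.cos(a),np.sin(a)]);y=np.array([-x[1],x[0]]);d=q[:,:2]-o
    return np.c_[d@x,d@y,q[:,2]]
o=np.array([500.9,84.2])
m=(P[...,2]>-50); m[:90]=0;m[260:]=0;m[:,:225]=0;m[:,360:]=0
A=P[m]
for a in [-98.5]:
    L=fr(A,o,a)
    # per-x-slice lateral extents of plate (z 6..14) and lips (z 26..38)
    for x0 in range(-150,-10,20):
        s=L[abs(L[:,0]-x0)<6]
        p=s[(s[:,2]>6)&(s[:,2]<14)]; l=s[(s[:,2]>28)&(s[:,2]<40)]; f=s[(s[:,2]>22)&(s[:,2]<27)]
        print(x0,'plate',np.percentile(p[:,1],[1,99]).round(1),'lip',np.percentile(l[:,1],[2,98]).round(1) if len(l) else 0,'floor',np.percentile(f[:,1],[2,50,98]).round(1) if len(f) else 0)
    p=L[(L[:,2]>6)&(L[:,2]<14)];print('plate xmin',np.percentile(p[:,0],1))
    n=L[(L[:,2]>55)&(L[:,2]<66)&(abs(L[:,1])<15)];print('nose',len(n),np.percentile(n,[2,50,98],axis=0).round(1))
    n=L[(L[:,2]>70)&(L[:,2]<90)&(abs(L[:,1])<38)];print('fl',len(n),np.percentile(n,[2,50,98],axis=0).round(1) if len(n) else 0)
    n=L[(L[:,2]>95)&(L[:,1]>30)];print('roller',len(n),np.percentile(n,[2,50,98],axis=0).round(1) if len(n) else 0)
```

```text
nose [501.6  90.3  51.8]
roller [551.2  68.8 113.2]
floor [513.3 175.   23.8]
plateR [570.6 164.7   9.6]
tip [499.3 317.7  29.4]
-150 plate [-48.7  71.5] lip [-32.4  27.8] floor [-25.1  -0.   20.6]
-130 plate [-48.3  71.3] lip [-31.7  28.2] floor [-25.3  -2.3  20.8]
-110 plate [-47.6  72.3] lip [-32.   28.6] floor [-24.6  -1.2  21.1]
-90 plate [-47.1  73.4] lip [-31.5  29. ] floor [-23.8  -1.2  21.4]
-70 plate [-47.7  73.2] lip [-30.9  29.5] floor [-23.8  -0.6  21.7]
-50 plate [-47.1  73.9] lip [-30.1  30.1] floor [-23.2  -1.2  22. ]
-30 plate [-46.6  73.8] lip [-30.6  29.2] floor [-23.6  -0.   22.4]
plate xmin -159.4689167490474
nose 196 [[ -9.5 -14.1  55.7]
 [ -6.3   0.9  61.1]
 [ -0.   14.9  64.1]]
fl 98 [[  0.1 -28.4  70.1]
 [  1.   16.8  73.7]
 [  5.6  28.   79. ]]
roller 0 0
```

```bash
cat >> h.py <<'E'
O=np.array([501.1,84.2]);A=np.radians(-97.7);X=np.array([np.cos(A),np.sin(A)]);Y=np.array([-X[1],X[0]])
def gl(x,y,z,ang=82.3):
    p=O+x*X+y*Y; go(p[0],p[1],z,ang)
def loc():
    s=env.get_state();d=s['position'][:2]-O;print('local',round(d@X,1),round(d@Y,1),round(s['position'][2],1),'F',round(s['force'][:2]@X,1),round(s['force'][:2]@Y,1))
E
python3 - <<'E'
from h import *
loc();gl(-35,0,70)
E
```

```text
local -66.7 -2.5 231.0 F -1.3 -0.7
t 1.65 pos [507.5 150.7 231. ] ang 81.55 tilt [-0.001 -0.    -1.   ] F [-0.6  1.4 -0.2] w 0.003 shift [-0.316  0.031  1.61 ] turn -0.008
```

>>> {"name": "carry_out", "arguments": {
  "moves": [
    [255, [-0.3, 0.03, 0.9], -0.01],
    [255, [-0.3, 0.03, 0.9], -0.01],
    [255, [-0.3, 0.03, 0.9], -0.01]
  ]
}}

```text
t: 1.9
position: [502.4, 120.7, 136.8]
orientation: [-2.357, -2.074, 0.01]
force: [-1.6, -0.4, -0.3]
gripper_width: -0.003
finger_force: 0.0
```

>>> {"name": "carry_out", "arguments": {
  "moves": [
    [255, [0, 0, 0.71], 0],
    [255, [0, 0, 0.71], 0],
    [255, [0, 0, 0.71], 0],
    [255, [0, 0, 0.71], 0]
  ]
}}

```text
t: 2.23
position: [504.6, 122.3, 69.6]
orientation: [-2.357, -2.074, 0.005]
force: [0.6, -0.6, -0.7]
gripper_width: -0.003
finger_force: 0.0
```

Run:
```python
from h import *
loc();gl(-15,0,70)
```

```text
local -38.3 -1.7 69.6 F 0.5 0.6
t 2.23 pos [504.6 122.3  69.6] ang 82.69 tilt [-0.004 -0.001 -1.   ] F [ 0.6 -0.6 -0.7] w -0.003 shift [-0.233  0.015 -0.004] turn 0.004
```

Push in steps: to local x ≈ -13, then +4, then +12.

>>> {"name": "carry_out", "arguments": {
  "moves": [
    [255, [-0.15, 0.01, 0], 0],
    [255, [-0.2, 0.01, 0], 0],
    [255, [-0.24, 0.01, 0], 0],
    [255, [-0.28, 0.01, 0], 0]
  ]
}}

```text
t: 2.57
position: [504.3, 94.0, 71.8]
orientation: [2.36, 2.073, 0.004]
force: [0.9, 5.7, 2.1]
gripper_width: 0.001
finger_force: 2.7
```

>>> {"name": "carry_out", "arguments": {
  "moves": [
    [255, [-0.04, 0, 0], 0],
    [255, [-0.08, 0, 0], 0],
    [255, [-0.12, 0, 0], 0],
    [255, [-0.16, 0, 0], 0],
    [255, [-0.16, 0, 0], 0]
  ]
}}

```text
t: 2.98
position: [502.5, 80.4, 71.6]
orientation: [-2.357, -2.075, -0.007]
force: [0.3, 7.9, 6.5]
gripper_width: 0.005
finger_force: 3.7
```

Run:
```python
from h import *
loc()
```

```text
local 3.6 1.9 71.6 F -7.9 -0.7
```

>>> {"name": "carry_out", "arguments": {
  "moves": [
    [255, [-0.04, 0, 0], 0],
    [255, [-0.08, 0, 0], 0],
    [255, [-0.12, 0, 0], 0],
    [255, [-0.12, 0, 0], 0]
  ]
}}

```text
t: 3.32
position: [501.0, 68.6, 71.6]
orientation: [-2.357, -2.075, -0.007]
force: [-0.8, 9.1, 7.0]
gripper_width: 0.001
finger_force: 4.6
```

Run:
```python
from h import *
loc()
```

```text
local 15.5 2.0 71.6 F -8.9 -2.0
```

>>> {"name": "carry_out", "arguments": {
  "moves": [
    [255, [-0.02, 0, 0], 0],
    [255, [-0.04, 0, 0], 0],
    [255, [-0.04, 0, 0], 0]
  ]
}}

```text
t: 3.57
position: [500.9, 68.2, 71.6]
orientation: [-2.353, -2.077, -0.011]
force: [1.8, 20.4, 4.6]
gripper_width: -0.001
finger_force: 10.4
```

Run:
```python
from h import *
loc()
```

```text
local 15.9 2.0 71.6 F -20.5 -1.0
```

Force rise shows the stop was reached. Back off, rise and head for the plug.

>>> {"name": "carry_out", "arguments": {
  "moves": [
    [255, [0.2, 0, 0], 0],
    [255, [0.5, 0, 0], 0],
    [255, [0.6, 0, -0.3], 0],
    [255, [0.9, 0, -0.7], 0],
    [255, [1, 0, -1], 0]
  ]
}}

```text
t: 3.98
position: [511.4, 162.9, 171.2]
orientation: [-2.358, -2.074, 0.003]
force: [0.7, 0.3, -0.2]
gripper_width: -0.001
finger_force: 0.0
```

>>> {"name": "carry_out", "arguments": {
  "moves": [
    [0, [1, -0.1, -0.6], 0],
    [0, [1, -0.1, -0.6], 0],
    [0, [1, -0.1, -0.6], 0],
    [0, [1, -0.1, -0.6], 0]
  ]
}}

```text
t: 4.32
position: [515.5, 270.0, 234.1]
orientation: [-2.35, -2.082, -0.012]
force: [-0.1, 0.6, 0.8]
gripper_width: 0.56
finger_force: 0.0
```

Run:
```python
from h import *
loc();snap('wrist','w2');P=cloud('w2')
for x0 in range(-160,25,12): pass
d=P[...,:2]-O;lx=d@X;ly=d@Y
m=(P[...,2]>72)&(P[...,2]<90)&(abs(ly)<36)&(abs(lx)<60);print('flange',m.sum(),np.percentile(lx[m],[1,25,50,90]).round(1) if m.sum() else 0)
go(502,381,230,90)
```

```text
local -186.0 -10.6 234.1 F -0.6 -0.2
flange 0 0
t 4.37 pos [515.3 266.  232.3] ang 82.95 tilt [ 0.003  0.003 -1.   ] F [ 0.1 -0.4 -0.5] w 0.649 shift [ 1.125 -0.273  0.027] turn -0.078
```

View pics/w2.png

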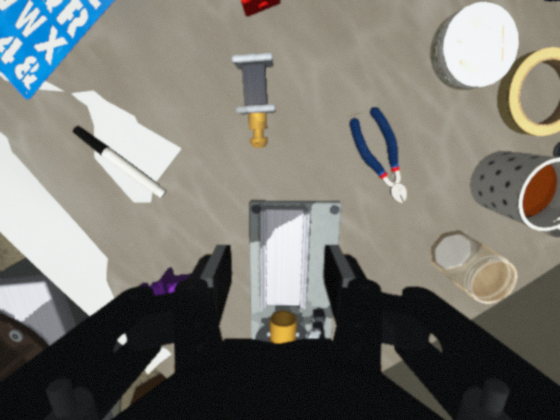

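The sleeve looks retracted, with more brass nose showing at (283,325). The plug lies at (255,90), stem at (259,130).

Run:
```python
from h import *
P=cloud('w2')
m=(P[...,2]>38)&(P[...,2]<50); m[:45]=0;m[155:]=0;m[:,:225]=0;m[:,285:]=0
q=P[m];r=cv2.minAreaRect(q[:,:2].astype(np.float32));print('flanges',r,cv2.boxPoints(r).round(1),np.median(q[:,2]))
m2=(P[...,2]>15)&(P[...,2]<38); m2[:45]=0;m2[155:]=0;m2[:,:225]=0;m2[:,285:]=0
q2=P[m2];sh=q2[(q2[:,2]>31)]
for q_,n in ((q,'fl'),(sh,'shank')):
  for lo,hi in ((300,330),(330,345),(345,362),(362,400),(400,425)):
    t=q_[(q_[:,1]>lo)&(q_[:,1]<=hi)]
    if len(t)>3: print(n,lo,hi,len(t),np.percentile(t[:,0],[2,50,98]).round(1),np.percentile(t[:,1],[2,50,98]).round(1))
st=q2[q2[:,1]<345];print('stem',np.median(st,0).round(1),st[:,1].min())
snap('top','top2');Q=cloud('top2')
d=Q[...,:2]-O;lx=d@X;ly=d@Y
m=(Q[...,2]>70)&(Q[...,2]<90)&(abs(ly)<36)&(abs(lx)<60);print('flange',m.sum(),np.percentile(lx[m],[1,25,50,90]).round(1) if m.sum() else 0)
Q=cloud('top');d=Q[...,:2]-O;lx=d@X;ly=d@Y
m=(Q[...,2]>70)&(Q[...,2]<90)&(abs(ly)<36)&(abs(lx)<60);print('flange before',m.sum(),np.percentile(lx[m],[1,25,50,90]).round(1) if m.sum() else 0)
go(502,381,230,90)
```

```text
flanges ((504.5763854980469, 385.0475769042969), (60.133731842041016, 42.7718620300293), 86.24688720703125) [[481.3 356.4]
 [523.9 353.6]
 [527.9 413.7]
 [485.2 416.4]] 42.981777014993696
fl 345 362 262 [482.5 504.8 523.3] [354.6 358.5 361.8]
fl 362 400 41 [482.9 493.  512.8] [362.1 362.7 364.2]
fl 400 425 361 [486.1 506.5 526.6] [405.8 409.9 414.7]
shank 300 330 56 [494.4 500.  505.2] [318.8 323.6 326.9]
shank 330 345 66 [496.  501.4 506.8] [337.2 340.9 344.8]
shank 345 362 97 [485.5 502.2 508.4] [345.2 350.5 356.3]
shank 362 400 825 [491.5 504.3 516.8] [364.6 382.2 399.2]
shank 400 425 194 [489.6 504.2 522.5] [400.1 404.  407.6]
stem [501.5 330.5  29. ] 315.4045312451786
flange 0 0
flange before 363 [-0.5  5.  17.8 39.7]
t 4.42 pos [515.1 263.  231.1] ang 82.77 tilt [ 0.001  0.001 -1.   ] F [ 0.5 -1.3 -1.1] w 0.736 shift [ 1.154 -0.279  0.012] turn -0.08
```

>>> {"name": "carry_out", "arguments": {
  "moves": [
    [0, [1, -0.27, 0.5], -0.035],
    [0, [1, -0.27, 0.5], -0.035],
    [0, [1, -0.27, 0.5], -0.035],
    [0, [1, -0.27, 0.5], -0.035],
    [0, [1, -0.27, 0.5], -0.035]
  ]
}}

```text
t: 4.83
position: [500.1, 363.9, 178.5]
orientation: [2.3, 2.139, -0.006]
force: [0.6, -1.0, 0.1]
gripper_width: 1.0
finger_force: 0.0
```

Run:
```python
from h import *
go(503.5,384,110,86)
snap('wrist','w3');P=cloud('w3')
m=(P[...,2]>38)&(P[...,2]<50)&(abs(P[...,0]-504)<40)&(P[...,1]>330)&(P[...,1]<430)
q=P[m]
for lo,hi in ((345,364),(400,425)):
    t=q[(q[:,1]>lo)&(q[:,1]<=hi)]
    if len(t)>3: print(lo,hi,len(t),np.percentile(t[:,0],[2,50,98]).round(1),np.percentile(t[:,1],[2,50,98]).round(1))
m=(Q:=cloud('top2'))is not None
snap('top','top3');Q=cloud('top3')
d=Q[...,:2]-O;lx=d@X;ly=d@Y
m=(Q[...,2]>70)&(Q[...,2]<90)&(abs(ly)<36)&(abs(lx)<60);print('flange',m.sum(),np.percentile(lx[m],[1,25,50,90]).round(1) if m.sum() else 0)
go(503.5,384,12,86)
```

```text
t 4.83 pos [500.1 363.9 178.5] ang 85.85 tilt [-0.003 -0.003 -1.   ] F [ 0.6 -1.   0.1] w 1.0 shift [0.205 0.021 0.684] turn -0.002
345 364 357 [482.5 502.2 523.4] [355.2 359.7 363.3]
400 425 389 [485.9 506.7 526.9] [406.7 411.1 415.1]
flange 336 [20.3 24.3 34.6 54.4]
t 4.93 pos [502.  361.7 180.2] ang 85.62 tilt [-0.    -0.002 -1.   ] F [ 0.3 -0.6  0.1] w 0.999 shift [ 0.226 -0.002  1.681] turn -0.004
```

The flange front is at 20.3 mm, so the catch holds the sleeve. Descend and grasp.

>>> {"name": "carry_out", "arguments": {
  "moves": [
    [0, [0.24, 0.01, 0.8], 0],
    [0, [0.24, 0.01, 0.8], 0],
    [0, [0.24, 0.01, 0.8], 0]
  ]
}}

```text
t: 5.18
position: [501.2, 385.9, 94.0]
orientation: [-2.302, -2.137, 0.014]
force: [-2.1, -0.5, -0.9]
gripper_width: 1.0
finger_force: 0.0
```

>>> {"name": "carry_out", "arguments": {
  "moves": [
    [0, [0, 0, 0.87], 0],
    [0, [0, 0, 0.87], 0],
    [0, [0, 0, 0.87], 0],
    [0, [0, 0, 0.87], 0],
    [0, [0, 0, 0.87], 0]
  ]
}}

```text
t: 5.6
position: [505.9, 387.3, 16.0]
orientation: [2.304, 2.135, 0.003]
force: [1.1, 0.7, 0.8]
gripper_width: 1.002
finger_force: 0.0
```

Run:
```python
from h import *
go(504.7,385,12,86)
```

```text
t 5.6 pos [505.9 387.3  16. ] ang 85.65 tilt [ 0.002  0.001 -1.   ] F [1.1 0.7 0.8] w 1.002 shift [-0.024 -0.01   0.04 ] turn -0.004
```

>>> {"name": "carry_out", "arguments": {
  "moves": [
    [0, [-0.02, -0.01, 0.03], 0],
    [255, [-0.02, -0.01, 0.03], 0],
    [255, [-0.02, -0.01, 0.03], 0],
    [255, [-0.02, -0.01, 0.03], 0],
    [255, [-0.02, -0.01, 0.03], 0]
  ]
}}

```text
t: 6.02
position: [503.3, 386.3, 11.1]
orientation: [-2.302, -2.137, -0.002]
force: [-0.3, -0.4, 0.4]
gripper_width: 0.454
finger_force: 0.0
```

>>> {"name": "carry_out", "arguments": {
  "moves": [
    [255, [0, 0, 0], 0],
    [255, [0, 0, 0], 0],
    [255, [0, 0, 0], 0]
  ]
}}

```text
t: 6.27
position: [503.6, 386.3, 11.0]
orientation: [2.302, 2.137, 0.002]
force: [0.0, -1.0, 5.8]
gripper_width: 0.289
finger_force: 60.0
```

>>> {"name": "carry_out", "arguments": {
  "moves": [
    [255, [0, 0, -0.3], 0],
    [255, [0, 0, -0.6], 0.0],
    [255, [0, 0, -0.6], 0.04],
    [255, [0, 0, -0.6], 0.04],
    [255, [0, 0, -0.6], 0.04]
  ]
}}

```text
t: 6.68
position: [502.3, 385.7, 69.7]
orientation: [-2.367, -2.066, 0.002]
force: [-0.3, -0.5, -3.9]
gripper_width: 0.294
finger_force: 60.1
```

Run:
```python
from h import *
loc();snap('wrist','w4')
go(504.7,385,12,82.3);gl(-115,0,60)
```

```text
local -298.9 -39.2 69.7 F 0.5 -0.2
t 6.73 pos [502.  385.4  69.2] ang 82.25 tilt [-0.002 -0.001 -1.   ] F [-0.5  0.  -3.4] w 0.292 shift [0.    0.028 0.572] turn -0.001
t 6.73 pos [502.  385.4  69.2] ang 82.25 tilt [-0.002 -0.001 -1.   ] F [-0.5  0.  -3.4] w 0.292 shift [-1.836  0.396  0.094] turn -0.001
```

View pics/w4.png

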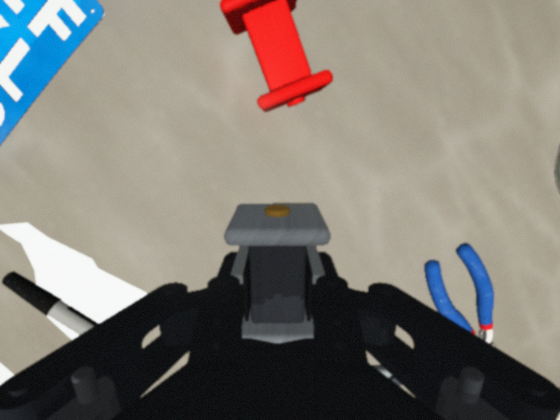

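>>> {"name": "carry_out", "arguments": {
  "moves": [
    [255, [-0.4, 0.2, 0], 0],
    [255, [-0.7, 0.3, 0], 0],
    [255, [-1, 0.39, 0], 0],
    [255, [-1, 0.39, 0], 0],
    [255, [-1, 0.39, 0], 0]
  ]
}}

```text
t: 7.15
position: [527.9, 278.1, 69.2]
orientation: [2.371, 2.06, -0.005]
force: [-1.0, 0.7, -2.1]
gripper_width: 0.294
finger_force: 60.0
```

>>> {"name": "carry_out", "arguments": {
  "moves": [
    [255, [-0.4, 0, 0], 0],
    [255, [-0.7, 0, 0], 0],
    [255, [-1, 0, 0], 0],
    [255, [-1, 0, 0.1], 0],
    [255, [-1, 0, 0.15], 0]
  ]
}}

```text
t: 7.57
position: [513.5, 181.5, 54.3]
orientation: [-2.369, -2.062, 0.002]
force: [0.0, 0.4, -2.6]
gripper_width: 0.291
finger_force: 60.1
```

Run:
```python
from h import *
snap('wrist','w5');P=cloud('w5')
d=P[...,:2]-O;lx=d@X;ly=d@Y
m=(P[...,2]>50)&(P[...,2]<85)&(lx>-145)&(lx<-110)&(abs(ly)<35)
print('rear flange lat',m.sum(),np.percentile(ly[m],[2,50,98]).round(1),np.percentile(lx[m],[2,98]).round(1),np.percentile(P[...,2][m],[2,50,98]).round(1))
im=load('w5')[0]
loc();gl(-100,0,35)
```

```text
rear flange lat 3006 [-20.6  -0.8  19.1] [-129.7 -110.4] [51.6 76.8 84.7]
local -99.5 -1.3 53.5 F -1.4 -0.4
t 7.62 pos [513.2 183.   53.5] ang 82.19 tilt [-0.002 -0.    -1.   ] F [-0.2  1.4 -4.5] w 0.293 shift [0.005 0.013 0.185] turn -0.001
```

View pics/w5.png

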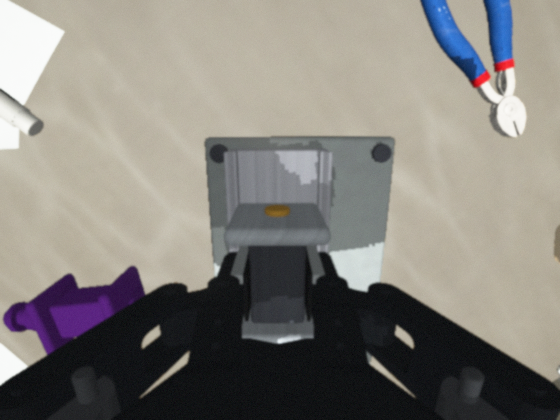

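The plug is over the cradle with its rear flange at (277,225), centred to about 1 mm. Lower it.

>>> {"name": "carry_out", "arguments": {
  "moves": [
    [255, [0, 0.01, 0.08], 0],
    [255, [0, 0.01, 0.12], 0],
    [255, [0, 0.01, 0.15], 0],
    [255, [0, 0.01, 0.165], 0],
    [255, [0, 0.01, 0.165], 0]
  ]
}}

```text
t: 8.03
position: [515.1, 182.8, 38.4]
orientation: [-2.367, -2.065, 0.001]
force: [-1.5, 0.1, -3.5]
gripper_width: 0.292
finger_force: 60.1
```

Run:
```python
from h import *
loc();gl(-100,0,35)
```

```text
local -99.6 0.7 38.4 F 0.1 -1.4
t 8.03 pos [515.1 182.8  38.4] ang 82.19 tilt [-0. -0. -1.] F [-1.5  0.1 -3.5] w 0.292 shift [ 0.004 -0.007  0.034] turn -0.001
```

>>> {"name": "carry_out", "arguments": {
  "moves": [
    [255, [0, 0, 0.015], 0],
    [255, [0, 0, 0.025], 0],
    [255, [0, 0, 0.03], 0],
    [255, [0, 0, 0.03], 0]
  ]
}}

```text
t: 8.37
position: [515.3, 182.3, 35.9]
orientation: [2.369, 2.064, 0.0]
force: [-0.0, -0.4, -2.3]
gripper_width: 0.292
finger_force: 60.1
```

Run:
```python
from h import *
loc()
```

```text
local -99.2 0.9 35.9 F 0.4 0.0
```

>>> {"name": "carry_out", "arguments": {
  "moves": [
    [255, [0, 0, 0.01], 0],
    [0, [0, 0, 0.01], 0],
    [0, [0, 0, 0.01], 0],
    [0, [0, 0, 0.01], 0],
    [0, [0, 0, 0], 0]
  ]
}}

```text
t: 8.78
position: [515.5, 182.3, 36.0]
orientation: [2.368, 2.064, 0.0]
force: [-0.4, -0.7, -1.2]
gripper_width: 0.844
finger_force: 0.0
```

>>> {"name": "carry_out", "arguments": {
  "moves": [
    [0, [0, 0, -0.3], 0],
    [0, [0, 0, -0.7], 0],
    [0, [0.2, 0, -0.8], 0],
    [255, [0.6, 0, -0.8], 0],
    [255, [0.6, 0, -0.8], 0]
  ]
}}

```text
t: 9.2
position: [524.3, 250.4, 117.4]
orientation: [-2.36, -2.07, -0.011]
force: [-0.6, 2.1, -0.8]
gripper_width: 0.745
finger_force: 0.0
```

Run:
```python
from h import *
snap('wrist','w6');P=cloud('w6')
d=P[...,:2]-O;lx=d@X;ly=d@Y
m=(P[...,2]>60)&(P[...,2]<75)&(lx>-160)&(lx<-50)&(abs(ly)<35)
print('plug flanges top',m.sum(),np.percentile(ly[m],[2,50,98]).round(1),np.percentile(lx[m],[1,99]).round(1),np.percentile(P[...,2][m],[2,50,98]).round(1))
loc();gl(-158,0,41)
```

```text
plug flanges top 1336 [-19.4   1.   21.4] [-128.8  -71.9] [60.2 66.3 68.5]
local -164.2 0.4 116.5 F 0.8 -0.2
t 9.25 pos [523.5 246.9 116.5] ang 82.48 tilt [ 0.001  0.003 -1.   ] F [-0.3 -0.8 -1.5] w 0.665 shift [-0.065 -0.005  0.754] turn 0.002
```

View pics/w6.png

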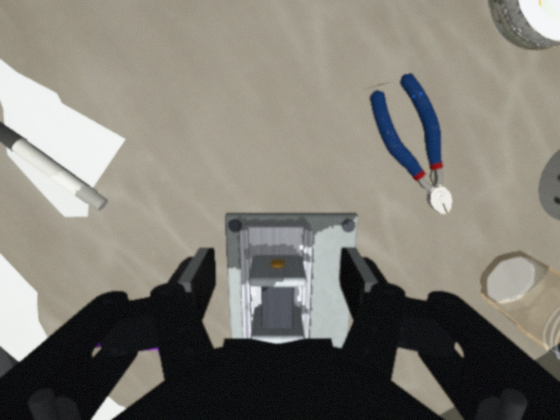

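The plug lies seated in the cradle, its rear flange at (277,265). Lower the shut fingers behind it and push.

>>> {"name": "carry_out", "arguments": {
  "moves": [
    [255, [0, 0, 0], 0],
    [255, [0, 0, 0], 0],
    [255, [0, 0, 0.4], 0],
    [255, [0, 0, 0.75], 0],
    [255, [0, 0, 0.75], 0]
  ]
}}

```text
t: 9.67
position: [519.7, 238.7, 35.4]
orientation: [-2.369, -2.061, 0.015]
force: [-1.5, -0.6, -0.7]
gripper_width: 0.002
finger_force: 0.0
```

>>> {"name": "carry_out", "arguments": {
  "moves": [
    [255, [-0.15, 0, 0], 0],
    [255, [-0.25, 0, 0], 0],
    [255, [-0.4, 0, 0], 0],
    [255, [-0.5, 0, 0], 0],
    [255, [-0.5, 0, 0], 0]
  ]
}}

```text
t: 10.08
position: [517.3, 188.7, 42.5]
orientation: [2.372, 2.058, 0.002]
force: [0.6, -0.7, -1.3]
gripper_width: -0.0
finger_force: 0.0
```

Run:
```python
from h import *
loc();gl(-84,0,41)
```

```text
local -105.8 2.1 42.5 F 0.6 0.7
t 10.08 pos [517.3 188.7  42.5] ang 81.91 tilt [ 0.002 -0.    -1.   ] F [ 0.6 -0.7 -1.3] w -0.0 shift [-0.218 -0.019  0.015] turn -0.004
```

>>> {"name": "carry_out", "arguments": {
  "moves": [
    [255, [-0.05, -0.01, 0], 0],
    [255, [-0.1, -0.02, 0], 0],
    [255, [-0.15, -0.02, 0], 0],
    [255, [-0.18, -0.02, 0], 0],
    [255, [-0.18, -0.02, 0], 0]
  ]
}}

```text
t: 10.5
position: [512.8, 174.6, 41.3]
orientation: [2.368, 2.064, 0.002]
force: [2.0, 1.8, 1.6]
gripper_width: 0.003
finger_force: 1.0
```

Run:
```python
from h import *
loc()
```

```text
local -91.1 -0.5 41.3 F -2.0 1.7
```

>>> {"name": "carry_out", "arguments": {
  "moves": [
    [255, [-0.03, 0.01, 0], 0],
    [255, [-0.06, 0.01, 0], 0],
    [255, [-0.08, 0.01, 0], 0],
    [255, [-0.1, 0.01, 0], 0],
    [255, [-0.1, 0.01, 0], 0]
  ]
}}

```text
t: 10.92
position: [511.8, 164.1, 40.8]
orientation: [2.369, 2.063, -0.0]
force: [1.2, 2.2, 2.1]
gripper_width: -0.002
finger_force: 1.3
```

Run:
```python
from h import *
loc()
```

```text
local -80.6 -0.1 40.8 F -2.3 0.9
```

>>> {"name": "carry_out", "arguments": {
  "moves": [
    [255, [-0.02, 0, 0], 0],
    [255, [-0.04, 0, 0], 0],
    [255, [-0.06, 0, 0], 0],
    [255, [-0.06, 0, 0], 0]
  ]
}}

```text
t: 11.25
position: [511.6, 163.9, 41.1]
orientation: [-2.362, -2.067, -0.008]
force: [3.2, 19.3, -1.1]
gripper_width: 0.003
finger_force: 9.7
```

Run:
```python
from h import *
loc()
```

```text
local -80.3 -0.3 41.1 F -19.5 0.6
```

Stop felt at 19 N. Back off, rise and check.

>>> {"name": "carry_out", "arguments": {
  "moves": [
    [255, [0.1, 0, 0], 0],
    [255, [0.4, 0, 0], 0],
    [255, [0.5, 0, -0.4], 0],
    [255, [0.5, 0, -0.8], 0],
    [255, [0.5, 0, -0.9], 0]
  ]
}}

```text
t: 11.67
position: [519.8, 208.5, 134.9]
orientation: [2.367, 2.063, 0.005]
force: [1.2, 0.6, -0.2]
gripper_width: -0.002
finger_force: 0.0
```

Run:
```python
from h import *
snap('scene','s2');P=cloud('s2')
d=P[...,:2]-O;lx=d@X;ly=d@Y;z=P[...,2]
for n,a,b,c,e in (('z58-70 (plug flanges,nose)',58,70,-90,20),('z74-90 (sleeve flange)',74,90,-20,60)):
    m=(z>a)&(z<b)&(lx>c)&(lx<e)&(abs(ly)<30)
    print(n,m.sum()); print(np.histogram(lx[m],bins=np.arange(c,e+1,5)))
im=load('s2')[0];cv2.imwrite('pics/s2c.png',cv2.resize(im[230:360,255:420],None,fx=4,fy=4))
loc();gl(15.5,5,110)
```

```text
z58-70 (plug flanges,nose) 606
(array([  0,   0,   0,   0,  33, 101,  27,  31,  25,  23,  31,  27,  26,
        14,  24,  95,  35,  32,  33,  34,  15,   0]), array([-90, -85, -80, -75, -70, -65, -60, -55, -50, -45, -40, -35, -30,
       -25, -20, -15, -10,  -5,   0,   5,  10,  15,  20]))
z74-90 (sleeve flange) 160
(array([  0,   0,   0,   0,   0,   0,   0,   0,  48, 103,   0,   0,   5,
         2,   2,   0]), array([-20, -15, -10,  -5,   0,   5,  10,  15,  20,  25,  30,  35,  40,
        45,  50,  55,  60]))
local -125.4 2.2 134.9 F -0.3 1.7
t 11.72 pos [520.  208.2 134.9] ang 82.11 tilt [ 0.005  0.001 -1.   ] F [1.7 0.1 1.7] w -0.0 shift [-1.409  0.032  0.247] turn -0.002
```

View pics/s2c.png

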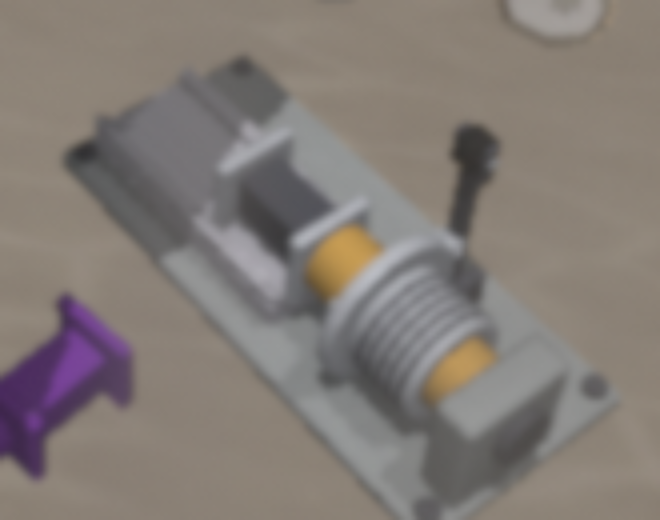

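The plug's collar sits against the brass nose with the sleeve still back; the roller is at (475,145) in the crop. Now the lever.

>>> {"name": "carry_out", "arguments": {
  "moves": [
    [255, [-0.4, 0, 0], 0],
    [255, [-0.7, 0, 0], 0],
    [255, [-1, 0, 0], 0],
    [255, [-1, 0, 0], 0]
  ]
}}

```text
t: 12.05
position: [502.3, 101.1, 130.1]
orientation: [2.376, 2.053, -0.007]
force: [0.5, 0.2, -1.0]
gripper_width: -0.004
finger_force: 0.0
```

>>> {"name": "carry_out", "arguments": {
  "moves": [
    [255, [-0.41, 0.02, 0], 0],
    [255, [-0.41, 0.02, 0], 0],
    [255, [-0.41, 0.02, 0.2], 0],
    [255, [-0.41, 0.02, 0.37], 0],
    [255, [-0.41, 0.02, 0.37], 0]
  ]
}}

```text
t: 12.47
position: [497.8, 66.9, 90.8]
orientation: [-2.369, -2.061, 0.009]
force: [0.3, 0.6, -0.1]
gripper_width: 0.0
finger_force: 0.0
```

Run:
```python
from h import *
loc();gl(15.5,27,97)
```

```text
local 17.6 -0.9 90.8 F -0.6 0.2
t 12.47 pos [497.8  66.9  90.8] ang 82.05 tilt [-0.006 -0.002 -1.   ] F [ 0.3  0.6 -0.1] w 0.0 shift [ 0.022  0.279 -0.064] turn -0.003
```

>>> {"name": "carry_out", "arguments": {
  "moves": [
    [255, [0.02, 0.1, -0.06], 0],
    [255, [0.02, 0.2, -0.06], 0],
    [255, [0.02, 0.28, -0.06], 0],
    [255, [0.02, 0.28, -0.06], 0]
  ]
}}

```text
t: 12.8
position: [530.4, 65.9, 100.2]
orientation: [2.368, 2.062, 0.001]
force: [0.1, -0.1, -0.1]
gripper_width: -0.002
finger_force: 0.0
```

>>> {"name": "carry_out", "arguments": {
  "moves": [
    [255, [0, 0.05, 0], 0],
    [255, [0, 0.1, 0], 0],
    [255, [0, 0.15, 0], 0],
    [255, [0, 0.2, 0], 0],
    [255, [0, 0.2, 0], 0]
  ]
}}

```text
t: 13.22
position: [549.2, 63.4, 99.6]
orientation: [2.368, 2.063, 0.0]
force: [-1.8, -0.3, 0.3]
gripper_width: -0.002
finger_force: 0.5
```

Run:
```python
from h import *
loc();snap('scene','s3');P=cloud('s3')
d=P[...,:2]-O;lx=d@X;ly=d@Y;z=P[...,2]
m=(z>72)&(z<86)&(lx>-20)&(lx<60)&(abs(ly)<30);print(m.sum(),np.histogram(lx[m],bins=np.arange(-20,61,5)))
```

```text
local 14.2 50.4 99.6 F 0.5 -1.7
294 (array([  0,   0,   0,   0,  65, 106,  17,  21,  16,  17,  17,  15,  14,
         6,   0,   0]), array([-20, -15, -10,  -5,   0,   5,  10,  15,  20,  25,  30,  35,  40,
        45,  50,  55,  60]))
```

The sleeve has sprung forward. A touch more, then retreat and rise.

>>> {"name": "carry_out", "arguments": {
  "moves": [
    [255, [0, 0.03, 0], 0],
    [255, [0, 0.03, 0], 0],
    [255, [0, -0.2, 0], 0],
    [255, [0, -0.5, 0], 0],
    [255, [0, -0.5, -0.1], 0]
  ]
}}

```text
t: 13.68
position: [492.1, 70.7, 107.7]
orientation: [-2.364, -2.062, 0.01]
force: [-1.3, 0.7, -0.7]
gripper_width: 0.0
finger_force: 0.0
```

>>> {"name": "carry_out", "arguments": {
  "moves": [
    [255, [0, 0, -0.4], 0],
    [255, [0, 0, -0.8], 0],
    [255, [0.5, 0, -1], 0],
    [255, [1, 0, -1], 0],
    [255, [1, 0, -1], 0]
  ]
}}

```text
t: 14.1
position: [513.8, 175.3, 212.1]
orientation: [-2.364, -2.068, -0.01]
force: [-0.1, 0.3, -0.7]
gripper_width: 0.001
finger_force: 0.0
```

Run:
```python
from h import *
loc();snap('scene','s4');P=cloud('s4')
d=P[...,:2]-O;lx=d@X;ly=d@Y;z=P[...,2]
m=(z>72)&(z<86)&(lx>-20)&(lx<60)&(abs(ly)<30);print(np.histogram(lx[m],bins=np.arange(-20,61,5)),lx[m].min())
m=(z>58)&(z<70)&(lx>-90)&(lx<0)&(abs(ly)<30);print(np.histogram(lx[m],bins=np.arange(-90,1,5)),lx[m].min())
for f in('scene','s4'):
    P=cloud(f);d=P[...,:2]-O;lx=d@X;ly=d@Y;z=P[...,2]
    m=(z>98)&(z<120)&(lx>0)&(lx<35)&(ly>30)&(ly<90);print('roller',m.sum(),np.median(ly[m]),np.median(z[m]))
im=load('s4')[0];cv2.imwrite('pics/s4c.png',cv2.resize(im[230:360,255:420],None,fx=4,fy=4))
```

```text
local -92.0 0.3 212.1 F -0.3 -0.1
(array([  0,   0,   0,   2,  66, 106,  18,  16,  17,  15,  21,  16,  17,
         4,   0,   0]), array([-20, -15, -10,  -5,   0,   5,  10,  15,  20,  25,  30,  35,  40,
        45,  50,  55,  60])) -0.6842951915478874
(array([ 0,  0,  0,  1, 34, 93, 26, 26, 26, 23, 28, 24, 28, 17, 26, 85,  4,
        0]), array([-90, -85, -80, -75, -70, -65, -60, -55, -50, -45, -40, -35, -30,
       -25, -20, -15, -10,  -5,   0])) -70.00985181593283
roller 138 48.53605270688537 111.24616763168939
roller 136 48.25883184930814 111.59011907796594
```

View pics/s4c.png

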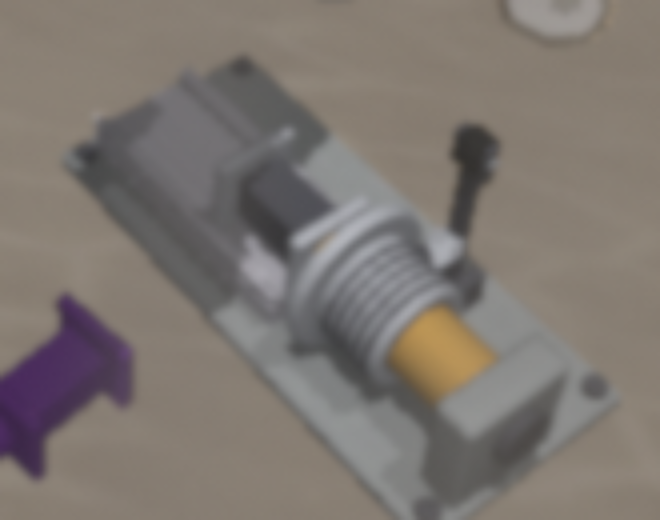

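The sleeve is fully forward, the plug is home and the lever is upright. Hand in.

```bash
python3 -c "
from cell import env
print(env.sign_off())"
```

```text
the job is handed in; nothing more can be done
None
```

I handed the job in at about 14 s: the last images show the plug home, the sleeve fully forward over it and the lever upright, with the jar, cutters and marker never approached; the sign-off gave no verdict.

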